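# Roll the copper tube sample up the loading ramp and confirm it

## Task

Using only the fingertips, gently push the copper tube up its lane of the blue loading ramp, without lifting or pinching it, until it drops over the crest and rests against the top stop so that it cannot roll back; leave the steel tube at the foot of its lane. Then press the green button right down to confirm the sample is loaded, and leave the red button and everything else on the bench alone.

Things in the scene. Friction and masses are not known exactly. Their poses are not given: they have to be found in the camera images.
- ramp: Fixed twin-lane loading ramp, 130 mm wide, 230 mm long, blue walls, bare metal floor, turned up to 0.4 rad. Origin on the bench under its middle, z up, +y uphill (level), x across. Two lanes, each 56 mm wide inside, centre lines at x = -31 and +31 mm. The floor is 30 mm above the bench at the foot bars (uphill face at y = -105 mm) and rises at 7 degrees to the crest.
- ramp_slope (a point): Point on the sloping floor midway between the lanes, at the uphill face of the black foot bars. +y up the slope, z square to the floor. The foot bars stand 7 mm above the floor and reach 14 mm downhill; the walls (6 mm thick) stand 14 mm above the floor. The crest is 161 mm up the slope.
- ramp_crest (a point): Point on the crest, midway between the lanes: ramp y = +55 mm, 49.6 mm above the bench. Beyond it the floor falls at 12 degrees to the upright top stop. A tube pushed with its centre past the crest rolls the last 20 mm to the stop by itself and stays there.
- ramp_home (a point): Midway between the lanes, level with where a tube's centre lies when it is home: ramp y = +80 mm, 65 mm above the bench. The face of the top stop is 20 mm further (y = +100 mm), its top 76 mm above the bench.
- copper_tube: Loose copper tube sample, outside diameter 40 mm, 50 mm long, about 0.13 to 0.25 kg, lying across one of the two lanes (either one) against the foot bar, free to roll up the slope and back. Origin at its centre; x along its axis, y and z turn as it rolls.
- steel_tube: Loose steel tube sample of the same size in the other lane, against its foot bar; stays there. Origin at its centre, x along its axis.
- go (a joint): Travel of the green push button: 0 up, 0.006 m fully down; needs about 5 N and springs back.
- go_top (a point): Centre of the top face of the green button (32 mm diameter, raised on a fixed white box 64 mm square, 45 mm high); press straight down. It stands to the left or the right of the ramp, in exchange with the red button.
- estop (a joint): Travel of the red stop button, 0 up, 0.006 m fully down; not to be pressed.
- estop_top (a point): Centre of the top face of the red stop button (38 mm diameter, raised on a fixed yellow box 64 mm square, 45 mm high).
- tin: Bystander: steel tin, 68 mm diameter, 75 mm high, beyond the ramp. Origin at the centre of its underside.
- sample_box: Bystander: cardboard box 60 x 90 x 50 mm high, beyond the ramp. Origin at the centre of its underside.
- mug: Bystander: white mug, 80 mm diameter, 90 mm high, on the left. Origin at the centre of its underside.
- wood_block: Bystander: wooden block 50 x 50 x 80 mm high, on the right. Origin at the centre of its underside.
- screwdriver: Bystander: screwdriver with an orange handle lying on the far right, beyond the ramp. Origin under its middle.
- ring_gauge: Bystander: dark steel ring, 60 mm diameter, 14 mm high, near the robot on the right. Origin at the centre of its underside.
There are look-alikes about, which are no part of the job. Leave any turquoise look-alike of the part that bears go alone.

How it is judged:
By the outcome, as a careful person would: the job done as asked, in the order asked, and still so for the second after the job is handed in, with the robot touching nothing.
It also fails if it takes over 51 s, if anything falls off the work surface, if the arm or the gripper's body presses on something with over 40 N, if the wrist force passes 120 N, or if a joint passes its speed limit or range.

## Robot

A 6-joint arm with a two-finger parallel gripper is mounted at the origin on the work surface. World frame = base frame: x ahead of the robot, y to its left, z up, the work surface at z = 0. Lengths are in m, angles in rad, forces in N, time in s.
With the tool pointing down it reaches from about 0.375 to 0.975 m from the base axis. Payload 3.8 kg.
Tool frame: the origin (TCP) lies on the centre line of the jaws, within the pads' length; the fingertips stand 17 mm ahead of it and the grasp point (between the pads) lies 2 mm behind it (bot.tip_extent is the distance from the TCP to the fingertips, in m); z points along the fingers, y is the line along which they close (so a half turn about z gives the same grasp; the last joint's range is limited). The gripper opens to 85 mm and grips with 20 to 120 N. Pads are 22 mm wide; open, the fingers measure 114 mm over their backs; the gripper's body (76 mm by 85 mm) begins 54 mm behind the grasp point. The pads swing forward as they close: fully open they stand 13 mm farther back than shut.
Start: joints at [-1.364, 0.264, 1.604, -0, 1.274, -0.037], TCP at [0.163, -0.655, 0.248] pointing down, gripper open.
Joint ranges: [-2.63, 2.63], [-0.94, 2.18], [0.31, 2.57], [-1.31, 4.45], [0, 2.66], [-2.55, 2.55]. Speed limits (rad/s): [2.57, 2.57, 3.14, 3.14, 3.14, 3.14].

## Interface

Orientations are given as a rotation vector (axis times angle).
In Python, from workcell import readout, read_camera, finish_job, bot gives the robot as it stands.
- The arm moves only by the tool jog_arm, never from a script. Its argument "deltas" is one flat list of numbers, 7 for each row, row after row: the shift along the tool's x, y, z in m, then the turn, a rotation vector about the tool's x, y, z in degrees, then the gripper command: -1 is shut, 1 is fully open, values between are in proportion. A call has 1 to 8 rows; each row is the pose to reach, as a shift and turn from the pose commanded when the call began, along the tool's axes at that moment; what a row does not reach only later rows make up. A row lasts 1/10 s, in which the tool goes at most 50 mm and 8.59 degrees, less where a joint would pass 70% of its speed; a pose out of reach is approached as far as the arm can. A call with a gripper value outside its range is refused whole. The fingers move at their own pace and stop on an object; "squeeze" is the grip in N (left out, the last holds). Time passes only in rows, so rows that repeat a pose let the fingers close. It gives the time, the measured TCP pose, the force, the opening and the grip force at its end, in the units of the state.
- readout.read_state(): the state, without advancing time (a new reading comes with each control period).
- read_camera(name): name is "scene" or "top" or "wrist"; returns a dict with "color" (400x640x3 uint8, blue, green, red), "fx", "fy", "cx", "cy" (pixels), "dist" ([k1, k2, p1, p2, k3] as OpenCV has them; the pictures are not rectified), "origin" and "attitude" of the camera in the world. Camera axes: x right, y down, z forward; pixel columns grow to the right and rows downward; lengths in m; the calibration is good to about 2 mm. A picture is of the moment at which its call begins. There is no depth.
- finish_job(): hands the job in; it is judged then, once.
The state is a dict: "time": time; "q": joint angles; "joint_vel": joint speeds; "joint_torque": joint torques, N m; "tool_pos": TCP position; "tcp_rot": TCP orientation; "wrist_force": force on the tool from outside, world axes, zero at the start; "torque": the same for the moment, N m; "width": opening from 0.0 (shut) to 1.0 (fully open); "grip_force": force on a finger pad.
Only numpy, scipy, OpenCV 4.12 (cv2) and the standard library are available. Lean on these libraries where they do the work, as an engineer would, in place of code of your own. Each camera call takes 0.05 s, during which the arm holds its last target. There are 200 camera calls.

## Working session

There is one attempt and no reset: what is moved stays moved. The work goes in short steps, Python scripts to look and compute and a tool call to move; the robot and the scene stay as the last step left them, time stands still between calls to the robot, and variables do not carry over. Pictures are saved under pics/ and viewed, at most 10 in all, crops included, and the job is handed in when it is done.

Besides the shell and the picture viewer there is one more tool, called after ">>>" by a JSON object that holds its "method" and its "body", one argument or row to a line. jog_arm: Moves the arm, as the interface text tells. Its arguments: {"type":"object","properties":{"deltas":{"type":"array"},"squeeze":{"type":"number"}},"required":["deltas"]}

```bash
mkdir -p pics; python3 - <<'E'
from workcell import readout, read_camera, bot
import cv2,pickle
d={n:read_camera(n) for n in("top","scene")}
pickle.dump(d,open('c0.pkl','wb'))
for n in d: cv2.imwrite(f'pics/{n}0.png',d[n]['color']); print(n,{k:v for k,v in d[n].items() if k!='color'})
print(readout.read_state())
E
```

```text
top {'fx': 431.2066669316853, 'fy': 431.2066669316853, 'cx': 324.47426325150286, 'cy': 200.00903078030245, 'dist': array([-0.1024943,  0.       ,  0.       ,  0.       ,  0.       ]), 'origin': array([ 0.28901015, -0.02589636,  1.43057433]), 'attitude': array([-2.14457305,  2.12350722, -0.20731047])}
scene {'fx': 502.7221352172129, 'fy': 502.7221352172129, 'cx': 317.64628328802127, 'cy': 203.7213974512786, 'dist': array([-0.06087306,  0.        ,  0.        ,  0.        ,  0.        ]), 'origin': array([ 1.12119968, -0.75033608,  0.87021411]), 'attitude': array([-2.17681604, -0.74736763,  0.36085967])}
{'time': 0.1, 'q': array([-1.36393861e+00,  2.64664019e-01,  1.60526721e+00,  1.00114349e-05,
        1.27372052e+00, -3.68918887e-02]), 'joint_vel': array([-0.00105732, -0.00066657, -0.00383954,  0.0008197 ,  0.00076339,
       -0.00124979]), 'joint_torque': array([-3.57330191e-04, -5.16707146e+01, -3.68590343e+01, -1.01611824e-04,
        6.27511967e-03,  2.43454656e-05]), 'tool_pos': array([ 0.16278041, -0.65441266,  0.24707972]), 'tcp_rot': array([-3.11625305e+00, -3.81679725e-01,  2.59392127e-04]), 'wrist_force': array([-0.35271099,  0.32751791,  0.35707721]), 'torque': array([-0.06556488, -0.04307376,  0.01547214]), 'grip_force': 0.0, 'width': 0.9998329199766239}
```

View pics/top0.png

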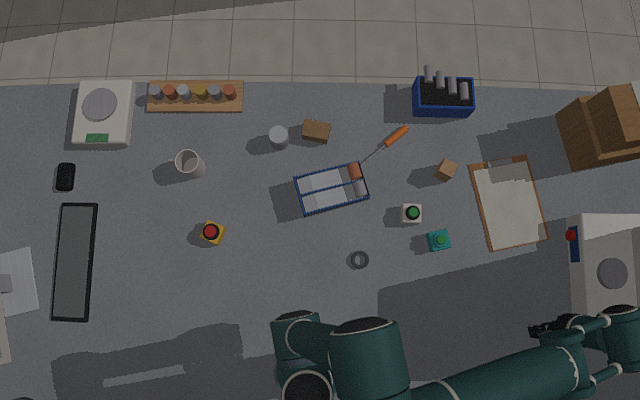

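View pics/scene0.png

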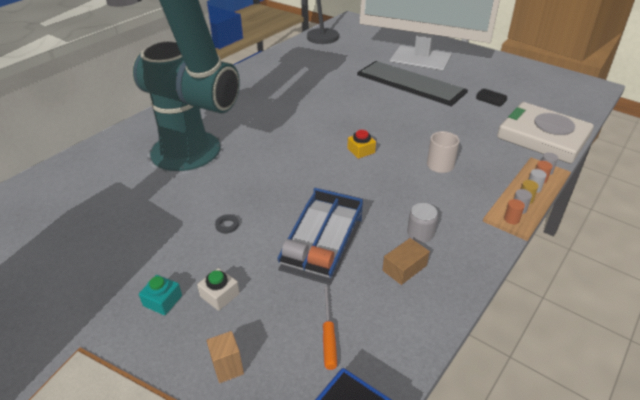

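Top view: the ramp is at about (332,188), with uphill to the left (world +y). The copper tube is at (355,171) in the far lane and the steel tube at (361,188). The green go button on the white box is at (413,213), the turquoise look-alike at (439,240) and the red button at (211,232). I'll enlarge the ramp to pick exact points.

```bash
python3 - <<'E'
import cv2,pickle,numpy as np
d=pickle.load(open('c0.pkl','rb'))
a=cv2.resize(d['top']['color'][150:225,285:435],(800,400),interpolation=cv2.INTER_CUBIC)
cv2.imwrite('pics/topc.png',a)
b=cv2.resize(d['scene']['color'][180:310,190:370],(800,578),interpolation=cv2.INTER_CUBIC)
cv2.imwrite('pics/scenec.png',b)
E
```

```text
(no output)
```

View pics/topc.png

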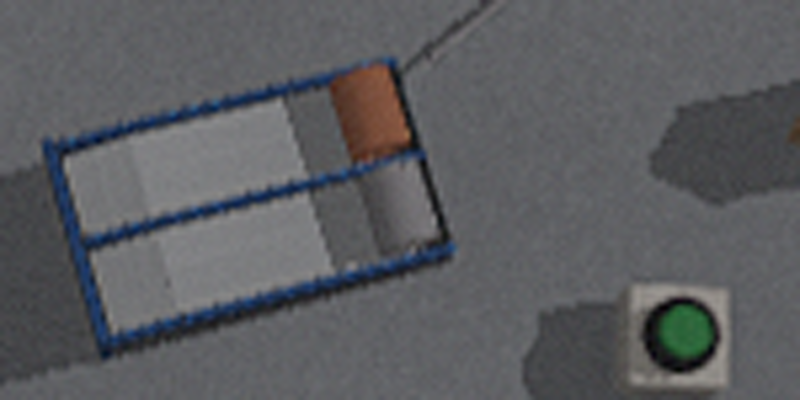

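View pics/scenec.png

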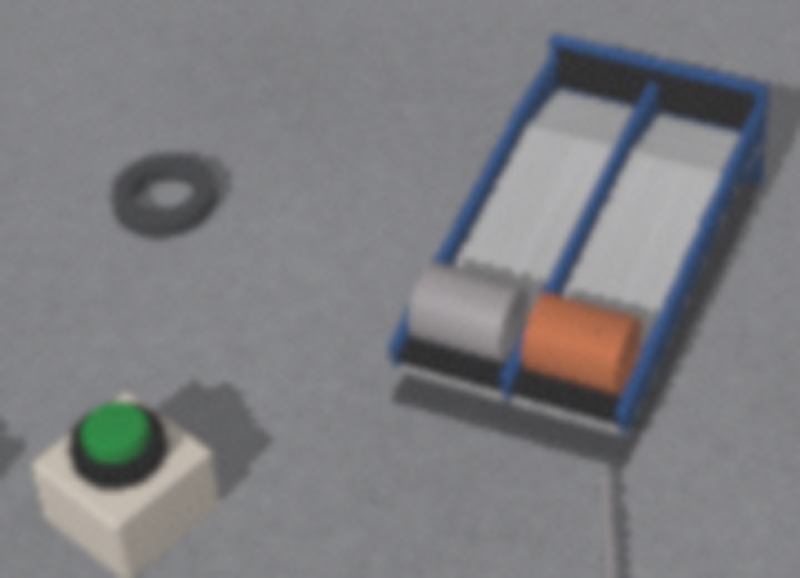

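```bash
cat > h.py <<'E'
import cv2,pickle,numpy as np
from scipy.spatial.transform import Rotation as R
from scipy.optimize import least_squares
def ray(c,uv):
    K=np.array([[c['fx'],0,c['cx']],[0,c['fy'],c['cy']],[0,0,1.]])
    p=cv2.undistortPoints(np.array(uv,float).reshape(-1,1,2),K,c['dist'])[:,0]
    return np.c_[p,np.ones(len(p))]@R.from_rotvec(c['attitude']).as_matrix().T
def plane(c,uv,z):
    r=ray(c,uv); return c['origin']+r*((z-c['origin'][2])/r[:,2])[:,None]
def tri(cs,uvs):
    A=[];b=[]
    for c,u in zip(cs,uvs):
        r=ray(c,[u])[0]; r/=np.linalg.norm(r); P=np.eye(3)-np.outer(r,r); A.append(P); b.append(P@c['origin'])
    s=np.linalg.lstsq(np.vstack(A),np.hstack(b),rcond=None); return s[0],s[1]**.5
def project(c,p):
    K=np.array([[c['fx'],0,c['cx']],[0,c['fy'],c['cy']],[0,0,1.]]); M=R.from_rotvec(c['attitude']).as_matrix().T
    return cv2.projectPoints(np.atleast_2d(p).astype(float),cv2.Rodrigues(M)[0],-M@c['origin'],K,c['dist'])[0][:,0]
E
python3 - <<'E'
from h import *
d=pickle.load(open('c0.pkl','rb')); T,S=d['top'],d['scene']
t=lambda u,v:(285+u/5.3333,150+v/5.3333); s=lambda u,v:(190+u/4.444,180+v/4.446)
n=None # (cam,pix,z,x,y)  y: number, 'f' foot end, 's' stop outer
C=[(T,t(395,60),.042,.062,'f'),(T,t(450,249),.042,-.062,'f'),(T,t(422,152),.042,0,'f'),
(S,s(395,355),.042,-.062,'f'),(S,s(625,425),.042,.062,'f'),(S,s(508,393),.042,0,'f'),
(T,t(45,143),.076,.065,'s'),(T,t(103,355),.076,-.065,'s'),(S,s(553,38),.076,-.065,'s'),(S,s(768,88),.076,.065,'s'),
(T,t(142,175),.0496,n,.055),(T,t(165,272),.0496,n,.055),(S,s(568,137),.0496,n,.055),(S,s(677,162),.0496,n,.055)]
P=[plane(c,[u],z)[0][:2] for c,u,z,_,_ in C]
def f(p):
    c,q=np.cos(p[2]),np.sin(p[2]); o=[]
    for w,(_,_,_,x,y) in zip(P,C):
        dx,dy=w-p[:2]; X,Y=c*dx+q*dy,-q*dx+c*dy
        if x is not n:o.append(X-x)
        o.append(Y-(p[3] if y=='f' else p[4] if y=='s' else y))
    return o
r=least_squares(f,[.55,-.05,.27,-.119,.111]); print(r.x.round(4)); print((np.array(r.fun)*1e3).round(1))
print('go',tri([T,S],[t(687,332),s(117,432)]))
print('box',plane(T,[t(680,335)],.045))
c,q=np.cos(r.x[2]),np.sin(r.x[2]);M=np.array([[c,-q],[q,c]])
for x in(.031,-.031):
    for y in (-.088,.08):print(x,y,r.x[:2]+M@[x,y])
# copper/steel visible centres -> tube top height
print('copper',plane(T,[t(372,113)],.068),'steel',plane(T,[t(405,205)],.068))
E
```

```text
[ 0.5815 -0.0616  0.3024 -0.1225  0.1047]
[-3.3  1.8 -3.7  5.9 -2.4  3.7  3.4 -1.2  4.6 -4.9  4.9 -5.3 -3.3 -0.6
 -7.4  2.2  4.7 -0.5  2.5 -1.  -2.8  1.   0.3  1.4]
go (array([ 0.50181223, -0.33196158,  0.06186168]), array([0.00369083]))
box [[ 0.5009016  -0.33342402  0.045     ]]
0.031 -0.088 [ 0.63734867 -0.13633804]
0.031 0.08 [0.58730991 0.0240369 ]
-0.031 -0.088 [ 0.57816267 -0.15480473]
-0.031 0.08 [0.52812392 0.00557022]
copper [[ 0.63260714 -0.14244004  0.068     ]] steel [[ 0.57543595 -0.16222792  0.068     ]]
```

>>> {"method": "jog_arm", "body": {
  "deltas": [0.553,-0.331,0,0,0,-93,-0.8,0.553,-0.331,0,0,0,-93,-0.8,0.553,-0.331,0,0,0,-93,-0.8,0.553,-0.331,0,0,0,-93,-0.8,0.553,-0.331,0,0,0,-93,-0.8,0.553,-0.331,0,0,0,-93,-0.8,0.553,-0.331,0,0,0,-93,-0.8,0.553,-0.331,0,0,0,-93,-0.8],
  "squeeze": 20
}}

```text
time: 0.9
tool_pos: [0.4473, -0.371, 0.2479]
tcp_rot: [-2.351, -2.083, 0.0]
wrist_force: [0.1, -0.1, 0.3]
width: 0.1
grip_force: 0.0
```

```bash
cat > mv.py <<'E'
import sys,numpy as np
from scipy.spatial.transform import Rotation as R
from workcell import readout
def to(x,y,z,yaw):  # tool x heading yaw, pointing down
    s=readout.read_state(); A=R.from_rotvec(s['tcp_rot'])
    B=R.from_matrix(np.array([[np.cos(yaw),np.sin(yaw),0],[np.sin(yaw),-np.cos(yaw),0],[0,0,-1]]).T.T)
    d=A.inv().apply(np.array([x,y,z])-s['tool_pos']); r=(A.inv()*B).as_rotvec(degrees=True)
    print('t',s['time'],'pos',s['tool_pos'].round(4),'F',s['wrist_force'].round(1),'w',round(s['width'],3),'delta',d.round(4),'rot',r.round(2))
if __name__=='__main__': to(*map(float,sys.argv[1:]))
E
python3 mv.py .62 -.2 .25 1.873
```

```text
t 0.9 pos [ 0.4473 -0.371   0.2479] F [ 0.1 -0.1  0.3] w 0.1 delta [ 0.1906  0.1508 -0.0021] rot [-2.000e-02 -2.000e-02 -2.425e+01]
```

>>> {"method": "jog_arm", "body": {
  "deltas": [0.19,0.15,0,0,0,-24,-0.8,0.19,0.15,0,0,0,-24,-0.8,0.19,0.15,0,0,0,-24,-0.8,0.19,0.15,0,0,0,-24,-0.8,0.19,0.15,0,0,0,-24,-0.8,0.19,0.15,0,0,0,-24,-0.8,0.19,0.15,0,0,0,-24,-0.8]
}}

```text
time: 1.6
tool_pos: [0.6194, -0.2023, 0.2473]
tcp_rot: [-1.871, -2.522, 0.002]
wrist_force: [-0.0, 0.0, 0.0]
width: 0.101
grip_force: 0.0
```

```bash
python3 - <<'E'
from workcell import read_camera
import cv2,pickle
c=read_camera("wrist"); pickle.dump(c,open('w1.pkl','wb')); cv2.imwrite('pics/w1.png',c['color']); print(c['origin'])
E
python3 mv.py .62 -.2 .25 1.873
```

```text
[ 0.59741432 -0.13092452  0.37334366]
t 1.65 pos [ 0.6187 -0.2032  0.2475] F [-0.4 -0.1 -0.2] w 0.098 delta [ 0.0027  0.0021 -0.0025] rot [-0.1  -0.03 -0.54]
```

View pics/w1.png

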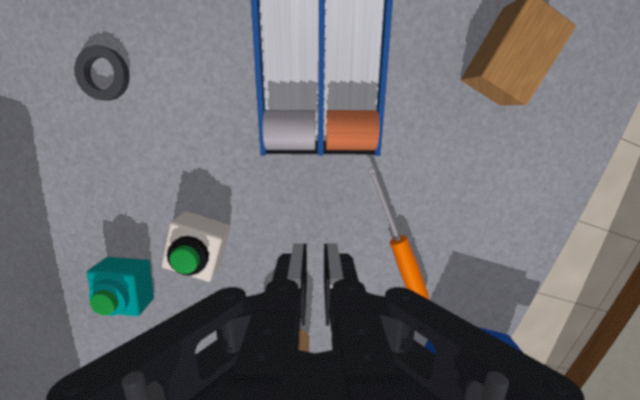

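The wrist view shows the ramp nearly square to the tool: foot bar at row ~152, wall ends at columns 263, 321 and 380. The copper tube is at (353,130), the steel tube at (290,130), go at (187,254), and the fingers at columns 300 and 331.

```bash
python3 - <<'E'
from h import *
W=pickle.load(open('w1.pkl','rb'))
f=plane(W,[(263,152),(321,152),(380,152)],.042); print('foot ends',f.round(4))
z=.042+ .12*.1228
u=plane(W,[(257.5,20),(321,20),(387,20)],z); print('walls up',u.round(4))
for a,b in zip(f,u): print('heading',np.arctan2(*(b-a)[1::-1]))
print('x dir',np.arctan2(*(f[2]-f[0])[1::-1]),np.linalg.norm(f[2]-f[0]))
print('tube end centre line top', plane(W,[(353,128),(290,128)],.070).round(4), plane(W,[(327,130),(379,130)],.060).round(4))
d=pickle.load(open('c0.pkl','rb'));t=lambda u,v:(285+u/5.3333,150+v/5.3333)
print('go',plane(W,[(184,256)],.062),tri([W,d['top']],[(184,258),t(687,332)]))
E
```

```text
foot ends [[ 0.5555 -0.1881  0.042 ]
 [ 0.6154 -0.1701  0.042 ]
 [ 0.6762 -0.1516  0.042 ]]
walls up [[ 0.5217 -0.0675  0.0567]
 [ 0.5784 -0.0508  0.0567]
 [ 0.6372 -0.0325  0.0567]]
heading 1.8445405876727812
heading 1.870914323474442
heading 1.8871402091002487
x dir 0.2939370141765053 0.12604399362577207
tube end centre line top [[ 0.6366 -0.1357  0.07  ]
 [ 0.5784 -0.1533  0.07  ]] [[ 0.6137 -0.1453  0.06  ]
 [ 0.6634 -0.1301  0.06  ]]
go [[ 0.50011373 -0.32404007  0.062     ]] (array([ 0.49959752, -0.33364513,  0.05441264]), array([0.00369388]))
```

```bash
python3 mv.py .6561 -.1973 .061 1.868; python3 -c "
from workcell import bot;print(bot.tip_extent)"
```

```text
t 1.65 pos [ 0.6187 -0.2032  0.2475] F [-0.4 -0.1 -0.2] w 0.098 delta [-0.0052  0.0378  0.1864] rot [-0.1  -0.03 -0.26]
0.017
```

>>> {"method": "jog_arm", "body": {
  "deltas": [-0.005,0.038,0.03,0,0,-0.3,-0.8,-0.005,0.038,0.07,0,0,-0.3,-0.8,-0.005,0.038,0.11,0,0,-0.3,-0.8,-0.005,0.038,0.15,0,0,-0.3,-0.8,-0.005,0.038,0.175,0,0,-0.3,-0.8,-0.005,0.038,0.186,0,0,-0.3,-0.8,-0.005,0.038,0.186,0,0,-0.3,-0.8]
}}

```text
time: 2.35
tool_pos: [0.6548, -0.198, 0.0602]
tcp_rot: [-1.868, -2.521, 0.002]
wrist_force: [-1.0, 0.3, -0.4]
width: 0.1
grip_force: 0.0
```

```bash
python3 - <<'E'
from workcell import read_camera
import cv2,pickle,numpy as np
c=read_camera("wrist"); pickle.dump(c,open('w2.pkl','wb')); cv2.imwrite('pics/w2.png',c['color'])
E
python3 mv.py .6561 -.1973 .061 1.868;
```

```text
t 2.4 pos [ 0.6564 -0.1982  0.0624] F [0.4 0.1 0.7] w 0.101 delta [ 0.001  -0.0001  0.0014] rot [-0.04 -0.02 -0.09]
```

View pics/w2.png

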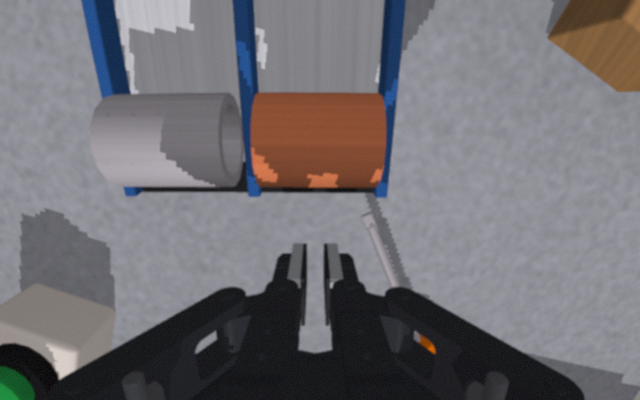

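>>> {"method": "jog_arm", "body": {
  "deltas": [0.012,0,0,0,0,0,-0.8,0.02,0,0,0,0,0,-0.8,0.026,0,0,0,0,0,-0.8,0.03,0,0,0,0,0,-0.8,0.034,0,0,0,0,0,-0.8,0.038,0,-0.001,0,0,0,-0.8,0.042,0,-0.001,0,0,0,-0.8,0.046,0,-0.002,0,0,0,-0.8]
}}

```text
time: 3.2
tool_pos: [0.6436, -0.1531, 0.0643]
tcp_rot: [1.868, 2.526, -0.0]
wrist_force: [1.3, -2.6, 1.3]
width: 0.101
grip_force: 0.8
```

```bash
python3 - <<'E'
from workcell import read_camera
import cv2,numpy as np
c=read_camera("wrist"); cv2.imwrite('pics/w3.png',c['color'])
b,g,r=cv2.split(c['color'].astype(int)); m=(r>b+50)&(r>1.5*g); m[:,500:]=0;m[240:]=0
y,x=np.nonzero(m); print(np.percentile(y,[2,98]),np.percentile(x,[2,98]))
E
python3 mv.py .6561 -.1973 .061 1.868
```

```text
[166. 238.] [254. 370.]
t 3.25 pos [ 0.6433 -0.1523  0.0643] F [-0.5  0.5  0. ] w 0.097 delta [-0.0467 -0.0009  0.0033] rot [-0.02 -0.05 -0.01]
```

>>> {"method": "jog_arm", "body": {
  "deltas": [0.005,0,-0.001,0,0,0,-0.8,0.01,0,-0.001,0,0,0,-0.8,0.015,0,-0.002,0,0,0,-0.8,0.02,0,-0.002,0,0,0,-0.8,0.025,0,-0.003,0,0,0,-0.8,0.03,0,-0.004,0,0,0,-0.8,0.035,0,-0.004,0,0,0,-0.8,0.04,0,-0.005,0,0,0,-0.8]
}}

```text
time: 4.05
tool_pos: [0.6317, -0.1145, 0.0692]
tcp_rot: [-1.868, -2.526, 0.0]
wrist_force: [-0.0, -0.6, 1.6]
width: 0.102
grip_force: 0.8
```

```bash
python3 - <<'E'
from workcell import read_camera
import cv2,numpy as np
c=read_camera("wrist"); cv2.imwrite('pics/w4.png',c['color'])
E
python3 mv.py .6561 -.1973 .061 1.868
```

```text
t 4.1 pos [ 0.6314 -0.1137  0.0693] F [-1.1  0.4 -0.5] w 0.098 delta [-0.0872 -0.0008  0.0082] rot [-0.03 -0.06  0.  ]
```

View pics/w4.png

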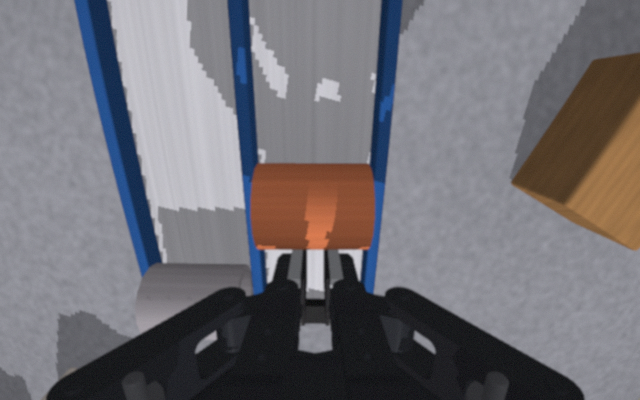

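The copper tube is in contact and rolling straight at (315,205). It's centred in its lane, with the steel tube still at its foot bar.

>>> {"method": "jog_arm", "body": {
  "deltas": [0.005,0,-0.001,0,0,0,-0.8,0.01,0,-0.001,0,0,0,-0.8,0.015,0,-0.002,0,0,0,-0.8,0.02,0,-0.002,0,0,0,-0.8,0.025,0,-0.003,0,0,0,-0.8,0.03,0,-0.004,0,0,0,-0.8,0.035,0,-0.004,0,0,0,-0.8,0.04,0,-0.005,0,0,0,-0.8]
}}

```text
time: 4.9
tool_pos: [0.62, -0.0763, 0.0743]
tcp_rot: [-1.868, -2.526, 0.0]
wrist_force: [1.1, -1.3, 1.7]
width: 0.102
grip_force: 0.8
```

>>> {"method": "jog_arm", "body": {
  "deltas": [0.005,0,-0.001,0,0,0,-0.8,0.01,0,-0.001,0,0,0,-0.8,0.015,0,-0.002,0,0,0,-0.8,0.02,0,-0.002,0,0,0,-0.8,0.025,0,-0.003,0,0,0,-0.8,0.03,0,-0.004,0,0,0,-0.8,0.034,0,-0.004,0,0,0,-0.8,0.038,0,-0.005,0,0,0,-0.8]
}}

```text
time: 5.7
tool_pos: [0.6089, -0.0401, 0.0792]
tcp_rot: [-1.868, -2.526, 0.0]
wrist_force: [0.6, -1.7, 1.8]
width: 0.101
grip_force: 0.8
```

```bash
python3 - <<'E'
from workcell import read_camera
import cv2,numpy as np
c=read_camera("wrist"); cv2.imwrite('pics/w5.png',c['color'])
E
python3 mv.py .6561 -.1973 .061 1.868
```

```text
t 5.75 pos [ 0.6087 -0.0394  0.0794] F [-0.1  0.3  0.1] w 0.098 delta [-0.1648 -0.0009  0.0182] rot [-0.01 -0.04 -0.  ]
```

View pics/w5.png

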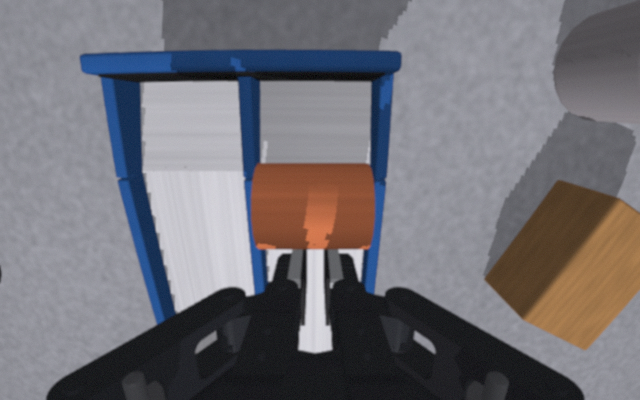

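The tube is just short of the crest (crest line at row ~170). About 20 mm more, slower.

>>> {"method": "jog_arm", "body": {
  "deltas": [0.003,0,0,0,0,0,-0.8,0.006,0,-0.001,0,0,0,-0.8,0.009,0,-0.001,0,0,0,-0.8,0.012,0,-0.002,0,0,0,-0.8,0.015,0,-0.002,0,0,0,-0.8,0.018,0,-0.002,0,0,0,-0.8,0.021,0,-0.002,0,0,0,-0.8,0.023,0,-0.002,0,0,0,-0.8]
}}

```text
time: 6.55
tool_pos: [0.602, -0.0179, 0.081]
tcp_rot: [-1.868, -2.525, 0.0]
wrist_force: [-0.0, 0.4, -0.4]
width: 0.1
grip_force: 0.0
```

>>> {"method": "jog_arm", "body": {
  "deltas": [0.001,0,0,0,0,0,-0.8,0.001,0,0,0,0,0,-0.8,0.001,0,0,0,0,0,-0.8,0.001,0,0,0,0,0,-0.8,0.001,0,0,0,0,0,-0.8]
}}

```text
time: 7.05
tool_pos: [0.6021, -0.0175, 0.0813]
tcp_rot: [-1.868, -2.526, -0.0]
wrist_force: [-0.5, 0.9, 0.4]
width: 0.101
grip_force: 0.0
```

```bash
python3 - <<'E'
from workcell import read_camera
import cv2,numpy as np
c=read_camera("wrist"); cv2.imwrite('pics/w6.png',c['color'])
b,g,r=cv2.split(c['color'].astype(int)); m=(r>b+50)&(r>1.5*g); m[:,400:]=0
y,x=np.nonzero(m); print(np.percentile(y,[2,98]),np.percentile(x,[2,98]))
E
python3 mv.py .6561 -.1973 .061 1.868
```

```text
[134. 212.] [255. 369.]
t 7.1 pos [ 0.6021 -0.0176  0.0813] F [ 0.3 -0.1 -0.7] w 0.101 delta [-0.1877 -0.001   0.0203] rot [ 0.    0.   -0.01]
```

>>> {"method": "jog_arm", "body": {
  "deltas": [-0.01,0,-0.01,0,0,0,-1,-0.015,0,-0.05,0,0,0,-1,-0.015,0,-0.09,0,0,0,-1,-0.015,0,-0.12,0,0,0,-1,-0.015,0,-0.12,0,0,0,-1]
}}

```text
time: 7.6
tool_pos: [0.6107, -0.033, 0.2088]
tcp_rot: [1.862, 2.517, 0.009]
wrist_force: [1.1, 0.1, 0.8]
width: -0.0
grip_force: 0.0
```

```bash
python3 - <<'E'
from workcell import read_camera
import cv2,numpy as np
c=read_camera("wrist"); cv2.imwrite('pics/w7.png',c['color'])
E
python3 mv.py .518 -.387 .2 1.868
```

```text
t 7.65 pos [ 0.609  -0.0327  0.2057] F [ 0.8 -1.1 -1.6] w -0.003 delta [-0.3122 -0.1907  0.0054] rot [ 0.4   0.18 -0.03]
```

View pics/w7.png

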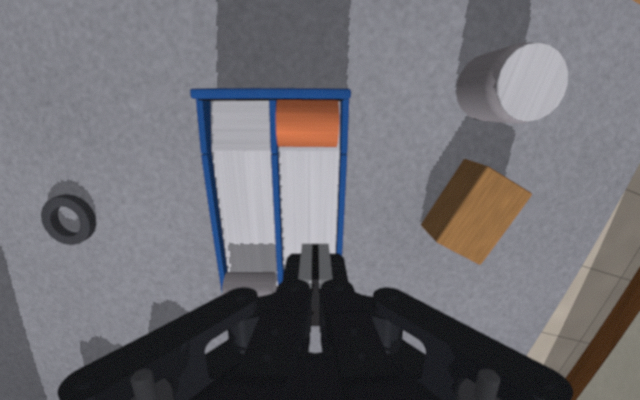

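The copper tube rests against the top stop at (307,123), and the steel tube is still at the foot. Next, the button.

>>> {"method": "jog_arm", "body": {
  "deltas": [-0.312,-0.191,0,0,0,0,-1,-0.312,-0.191,0,0,0,0,-1,-0.312,-0.191,0,0,0,0,-1,-0.312,-0.191,0,0,0,0,-1,-0.312,-0.191,0,0,0,0,-1,-0.312,-0.191,0,0,0,0,-1,-0.312,-0.191,0,0,0,0,-1,-0.312,-0.191,0,0,0,0,-1]
}}

```text
time: 8.45
tool_pos: [0.5126, -0.3904, 0.1997]
tcp_rot: [-1.872, -2.521, 0.003]
wrist_force: [-0.9, 1.6, -0.5]
width: 0.006
grip_force: 0.0
```

>>> {"method": "jog_arm", "body": {
  "deltas": [0,0,0,0,0,0,-1,0,0,0,0,0,0,-1,0,0,0,0,0,0,-1]
}}

```text
time: 8.75
tool_pos: [0.5153, -0.3844, 0.2006]
tcp_rot: [-1.866, -2.526, -0.001]
wrist_force: [-0.5, 0.4, -0.0]
width: 0.0
grip_force: 0.0
```

```bash
python3 - <<'E'
from h import *
from workcell import read_camera
c=read_camera("wrist"); pickle.dump(c,open('w8.pkl','wb')); cv2.imwrite('pics/w8.png',c['color'])
def blob(c,lo):
    b,g,r=cv2.split(c['color'].astype(int)); m=((g>1.6*r)&(g>1.6*b)&(g>60)).astype(np.uint8)
    n,_,st,ce=cv2.connectedComponentsWithStats(m); return [(st[i],ce[i].round(1)) for i in range(1,n) if st[i][4]>lo]
for s,ce in blob(c,100): print(s,ce,plane(c,[ce],.062).round(4),plane(c,[ce],.055).round(4))
E
python3 mv.py .50 -.33 .12 1.868
```

```text
[ 300  113   39   40 1207] [319.2 132.3] [[ 0.5013 -0.3287  0.062 ]] [[ 0.5015 -0.3291  0.055 ]]
[180 183  35  34 934] [197.  199.5] [[ 0.4131 -0.4175  0.062 ]] [[ 0.411  -0.4202  0.055 ]]
t 8.8 pos [ 0.5155 -0.3843  0.2008] F [ 0.5  0.7 -0.3] w -0.006 delta [0.0564 0.0012 0.0809] rot [-0.01 -0.07  0.1 ]
```

View pics/w8.png

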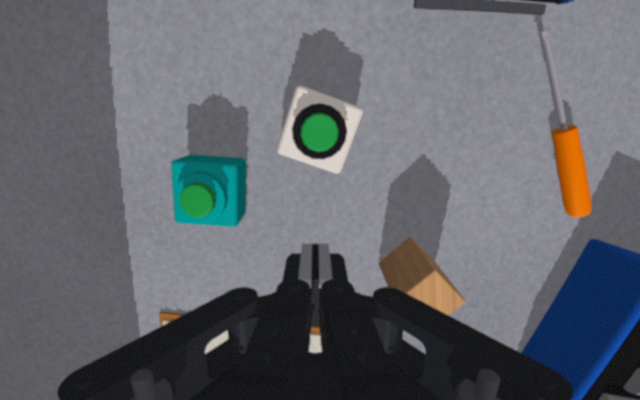

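Green go sits straight ahead at (319,132) on the white box. The turquoise decoy at (197,200) is well off to the side.

>>> {"method": "jog_arm", "body": {
  "deltas": [0.03,0.002,0,0,0,0,-1,0.057,0.002,0.02,0,0,0,-1,0.057,0.002,0.06,0,0,0,-1,0.057,0.002,0.09,0,0,0,-1,0.057,0.002,0.105,0,0,0,-1,0.057,0.002,0.11,0,0,0,-1,0.057,0.002,0.11,0,0,0,-1]
}}

```text
time: 9.5
tool_pos: [0.5008, -0.3305, 0.0913]
tcp_rot: [-1.867, -2.526, -0.0]
wrist_force: [0.0, -0.2, -0.1]
width: 0.003
grip_force: 0.0
```

>>> {"method": "jog_arm", "body": {
  "deltas": [0,0,0.003,0,0,0,-1,0,0,0.006,0,0,0,-1,0,0,0.009,0,0,0,-1,0,0,0.011,0,0,0,-1,0,0,0.011,0,0,0,-1]
}}

```text
time: 10.0
tool_pos: [0.5012, -0.3317, 0.0811]
tcp_rot: [1.867, 2.524, 0.0]
wrist_force: [1.5, -0.2, 3.0]
width: -0.003
grip_force: 1.5
```

>>> {"method": "jog_arm", "body": {
  "deltas": [0,0,0.002,0,0,0,-1,0,0,0.004,0,0,0,-1,0,0,0.005,0,0,0,-1,0,0,0.006,0,0,0,-1,0,0,0.006,0,0,0,-1]
}}

```text
time: 10.5
tool_pos: [0.5013, -0.3317, 0.0778]
tcp_rot: [1.867, 2.524, -0.0]
wrist_force: [-4.5, 3.4, 20.2]
width: 0.002
grip_force: 10.0
```

>>> {"method": "jog_arm", "body": {
  "deltas": [0,0,0.001,0,0,0,-1,0,0,0.001,0,0,0,-1,0,0,0.001,0,0,0,-1]
}}

```text
time: 10.8
tool_pos: [0.5013, -0.3318, 0.0777]
tcp_rot: [1.867, 2.524, -0.0]
wrist_force: [-6.0, 3.9, 24.4]
width: 0.003
grip_force: 12.4
```

>>> {"method": "jog_arm", "body": {
  "deltas": [0,0,-0.004,0,0,0,-1,0,0,-0.004,0,0,0,-1,0,0,-0.004,0,0,0,-1]
}}

```text
time: 11.1
tool_pos: [0.5012, -0.3317, 0.0781]
tcp_rot: [1.867, 2.524, -0.0]
wrist_force: [0.7, -1.6, 4.4]
width: 0.004
grip_force: 2.4
```

>>> {"method": "jog_arm", "body": {
  "deltas": [0,0,-0.002,0,0,0,-1,0,0,-0.002,0,0,0,-1,0,0,-0.002,0,0,0,-1]
}}

```text
time: 11.4
tool_pos: [0.5007, -0.3312, 0.0793]
tcp_rot: [1.868, 2.525, 0.0]
wrist_force: [3.0, -2.3, 3.8]
width: 0.001
grip_force: 2.0
```

>>> {"method": "jog_arm", "body": {
  "deltas": [0,0,-0.002,0,0,0,-1,0,0,-0.002,0,0,0,-1,0,0,-0.002,0,0,0,-1]
}}

```text
time: 11.7
tool_pos: [0.5002, -0.3307, 0.081]
tcp_rot: [-1.868, -2.525, -0.0]
wrist_force: [1.4, -1.8, 3.3]
width: -0.001
grip_force: 1.5
```

>>> {"method": "jog_arm", "body": {
  "deltas": [0,0,-0.002,0,0,0,-1,0,0,-0.002,0,0,0,-1,0,0,-0.002,0,0,0,-1]
}}

```text
time: 12.0
tool_pos: [0.4998, -0.3305, 0.0828]
tcp_rot: [-1.867, -2.525, -0.0]
wrist_force: [0.6, -0.1, 2.4]
width: 0.002
grip_force: 1.0
```

>>> {"method": "jog_arm", "body": {
  "deltas": [0,0,-0.002,0,0,0,-1,0,0,-0.002,0,0,0,-1,0,0,-0.002,0,0,0,-1]
}}

```text
time: 12.3
tool_pos: [0.4997, -0.3304, 0.0846]
tcp_rot: [-1.867, -2.524, 0.0]
wrist_force: [0.2, 0.2, 0.3]
width: 0.001
grip_force: 0.0
```

Measured spring travel is 6 mm (TCP z 0.084 to 0.078), then a hard stop at 24 N, so the button went fully down. Retreat and check.

>>> {"method": "jog_arm", "body": {
  "deltas": [0,0,-0.03,0,0,0,-1,0,0,-0.07,0,0,0,-1,0,0,-0.11,0,0,0,-1,0,0,-0.12,0,0,0,-1,0,0,-0.12,0,0,0,-1,0,0,-0.12,0,0,0,-1]
}}

```text
time: 12.9
tool_pos: [0.4996, -0.3303, 0.2038]
tcp_rot: [-1.867, -2.524, 0.0]
wrist_force: [-1.6, -0.0, -0.5]
width: -0.001
grip_force: 0.0
```

```bash
python3 - <<'E'
from h import *
from workcell import read_camera
d=pickle.load(open('c0.pkl','rb'))
c=read_camera("scene")
for k in (d['scene'],c):
    b,g,r=cv2.split(k['color'].astype(int)); m=((r>b+50)&(r>1.5*g)); m[:190]=0; m[300:]=0; m[:,:270]=0; m[:,375:]=0
    y,x=np.nonzero(m); print(len(x),x.mean(),y.mean(),plane(k,[(x.mean(),y.mean())],.068))
df=cv2.absdiff(c['color'],d['scene']['color']).max(2)
print('home pix',project(c,[.645-.2927*.199,-.161+.9562*.199,.075]),'steel patch diff',df[238:258,284:305].mean())
E
```

```text
386 319.9611398963731 256.8704663212435 [[ 0.64549329 -0.15267051  0.068     ]]
308 344.8084415584416 204.85714285714286 [[0.58581418 0.02280755 0.068     ]]
home pix [[346.73270379 201.47722177]] steel patch diff 3.645238095238095
```

The copper tube is at the home position, and the steel tube hasn't moved.

```bash
python3 -c "
from workcell import finish_job;print(finish_job())"
```

```text
the job is handed in; nothing more can be done
None
```

Job handed in at about 13 s: the copper tube rests against the top stop, the green button was pressed right down after that, and the steel tube and the red button were left alone.

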